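# Close a two-part specimen mould on its dowels and hold it shut

### The job

Get the aluminium test-bar mould ready to be screwed together: first push its lower half (the one with the two dowels) across the bench until it sits square and snug against both bars of the steel corner stop. Then take the upper half by its handle, fit it onto the dowels, press it down against the spring pins until the two faces meet, and finish while still holding it pressed shut in the corner; leave the screw bin, hexagon key, brush and jaw inserts where they lie.

Things in the scene. Friction and masses are not known exactly. Their poses are not given: they have to be found in the camera images.
- lower_half: Loose lower half of the mould: aluminium block 84 (x) x 112 (y) x 26 mm, about 0.7 kg, too wide to grip: push it along the bench. Origin: centre of its underside; z up. Its top face has two dog-bone bar cavities, two steel dowels at (x, y) = (+32, +44) and (-32, -44) mm and two spring pins at (+32, -44) and (-32, +44) mm. It starts within 0.25 rad of square with the stop.
- dowel_a (a point): Tip of the lower half's dowel at (+32, +44) mm: 10 mm diameter, 16 mm high above the top face, the last 6 mm tapered to 4 mm diameter.
- dowel_b (a point): Tip of the like dowel at (-32, -44) mm.
- spring_pin (a point): Top, as built, of one of the two spring pins: flat-topped steel, 8 mm diameter, standing 4 mm above the lower half's top face. They sink flush under load; the two together need 8 N to start and about 13 N when flush.
- upper_half: Loose upper half, lying right side up: aluminium plate 84 (x) x 112 (y) x 18 mm, 0.36 to 0.56 kg, too light to sink the spring pins. Origin: centre of its underside; z up. Two through holes, 11.5 mm diameter, at (+32, +44) and (-32, -44) mm take the dowels; half a turn round it fits as well. Shut, its origin is 26 mm straight above that of the lower half, with x axes parallel.
- handle (a point): Centre of the upper half's black bridge handle, 43 mm above its underside: flat-sided bar along the half's y, 20 mm wide (x), 70 mm long (y), 22 mm high, with 14 mm of air between bar and plate and a 14 mm thick post 26 mm either side of the centre. Grip it across x.
- corner_stop: Grey steel corner stop, fixed to the bench: two bars 16 mm wide, 14 mm high. Origin: on the bench, where the lower half's origin lies when home, axes then parallel. Inner faces: x = +42 mm (bar from y = -52 to +64 mm) and y = -56 mm (bar from x = -37 to +37 mm), so the lower half is pushed home towards the stop's +x and -y. It starts 65 to 95 mm short in x, 50 to 100 mm short in y.
- screw_bin: Bystander: small open yellow bin of screws, 66 x 100 x 32 mm, loose; origin at the centre of its underside.
- hex_key: Bystander: black hexagon key, 45 x 125 x 10 mm, lying loose; origin at the centre of its underside.
- dust_brush: Bystander: flat dust brush with wooden handle, 32 x 186 x 13 mm, lying loose; origin at the centre of its underside.
- jaw_insert_0: Bystander: the nearer of two serrated steel jaw inserts, 25 x 50 x 13 mm, lying loose; origin at the centre of its underside.

How it is judged (in metres and radians):
On the way, in this order (a step that is already met when the one before it is completed fails the run):
1. the lower half, still open, sits square against both bars of the corner stop (within 4 mm and 0.05 rad) (x of lower_half in the frame of corner_stop between -0.004 and 0.004 m and y of lower_half in the frame of corner_stop between -0.004 and 0.004 m and angle between the x axis of lower_half and the x axis of corner_stop, either way round below 0.05 rad and height (world z) of lower_half below 0.004 m and distance between upper_half and lower_half above 0.08 m), for 0.2 s.
2. the upper half sits over the dowels on the lower half (at most 5.5 mm from shut) (horizontal distance between upper_half and lower_half below 0.0025 m and angle between the x axis of upper_half and the x axis of lower_half, either way round below 0.05 rad and z of upper_half in the frame of lower_half below 0.0315 m), for 0.1 s.
At the end, for the whole second after the job is handed in: Mould shut and held by the robot: upper over lower half within 2.5 mm, 0.05 rad yaw, 0.03 rad tilt, faces under 1.5 mm apart, pressed with over 9 N (robot bears on the upper half with over 4 N), at rest; lower half flat on the bench, within 4 mm and 0.05 rad of home in the corner stop (x of lower_half in the frame of corner_stop between -0.004 and 0.004 m and y of lower_half in the frame of corner_stop between -0.004 and 0.004 m and angle between the x axis of lower_half and the x axis of corner_stop, either way round below 0.05 rad and height (world z) of lower_half below 0.004 m and horizontal distance between upper_half and lower_half below 0.0025 m and angle between the x axis of upper_half and the x axis of lower_half, either way round below 0.05 rad and z of upper_half in the frame of lower_half between 0.023 and 0.0275 m and angle between the z axis of upper_half and the z axis of lower_half, either way round below 0.03 rad and angle between lower_half's own z axis and vertical below 0.03 rad and contact force between upper_half and lower_half above 9 N and contact force between any of the fingers, the arm and upper_half above 4 N and linear speed of each of upper_half, lower_half below 0.02 m/s); the arm keeps its last pose, push and grip.
It fails at once if the yellow screw bin is shifted by more than 30 mm (distance of screw_bin from where it was at the start of the episode above 0.03 m).
It fails at once if the hexagon key is shifted by more than 30 mm (distance of hex_key from where it was at the start of the episode above 0.03 m).
It fails at once if the dust brush is shifted by more than 30 mm (distance of dust_brush from where it was at the start of the episode above 0.03 m).
It fails at once if the jaw insert is shifted by more than 30 mm (distance of jaw_insert_0 from where it was at the start of the episode above 0.03 m).
It also fails if it takes over 64 s, if anything falls off the work surface, if the arm or the gripper's body presses on something with over 40 N, if the wrist force passes 120 N, or if a joint passes its speed limit or range.

### The arm

A 6-joint arm with a two-finger parallel gripper is mounted at the origin on the work surface; the furniture and walls round the work are solid. World frame = base frame: x ahead of the robot, y to its left, z up, the work surface at z = 0. Lengths are in m, angles in degrees, forces in N, time in s.
With the tool pointing down it reaches from about 0.4 to 0.825 m from the base axis. Payload 7 kg.
Tool frame: the origin (TCP) lies on the front face of the gripper's body, between the roots of the fingers; the fingertips stand 66 mm ahead of it and the grasp point (between the pads) lies 47 mm ahead of it (ctrl.grasp_offset is the z of the grasp point in the tool frame, in m); z points along the fingers, y is the direction in which the jaws open and shut (so a half turn about z gives the same grasp; the last joint's range is limited). The gripper opens to 88 mm and grips with 3 to 60 N. Pads are 19 mm wide; open, the fingers measure 130 mm over their backs; the gripper's body (78 mm by 193 mm) begins 47 mm behind the grasp point.
Start: joints at [-56.946, 20.546, 0.682, 0, -70.136, -16.507], TCP at [0.192, -0.647, 0.292] pointing down, gripper open.
Joint ranges: [-176.03, 176.03], [-82.01, 121.73], [-58.28, 71.71], [-173.87, 95.51], [-174.79, -0.11], [-173.66, 173.66]. Speed limits (degrees/s): [136.94, 136.94, 172.46, 180, 180, 180].

### API

Orientations are given as [roll, pitch, yaw] about the fixed x, y, z axes, in that order (R = Rz(yaw) Ry(pitch) Rx(roll)).
In Python, from plant import ctrl gives the robot as it stands.
- The arm moves only by the shell command python3 -m creep 'ROWS'. ROWS is JSON, a list of rows, each a list of 7 numbers: the turn, a rotation vector about the tool's x, y, z in rad, then the shift along the tool's x, y, z in m, then the opening, from 0 (shut) to 1 (fully open). In form: [[wx, wy, wz, dx, dy, dz, grip], ...]. A call has 1 to 12 rows; each row is the pose to reach, as a shift and turn from the pose commanded when the call began, along the tool's axes at that moment; what a row does not reach only later rows make up. A row lasts 1/12 s, in which the tool goes at most 41.7 mm and 7.16 degrees, less where a joint would pass 70% of its speed; a pose out of reach is approached as far as the arm can. A call with a gripper value outside its range is refused whole. The fingers move at their own pace and stop on an object; the grip force is fixed at half the most. Time passes only in rows, so rows that repeat a pose let the fingers close. It gives the time, the measured TCP pose, the force and the opening at its end, in the units of the state.
- ctrl.get_obs(): the state, without advancing time (a new reading comes with each control period).
- ctrl.snapshot(name): name is "scene" or "top"; returns the picture (480x640x3 uint8, blue, green, red); there is no depth.
- ctrl.camera_model(name): a dict with "K" (3x3 intrinsics, pixels), "rvec" (rotation vector, rad) and "tvec" (3), from world to camera coordinates, as OpenCV has them. Camera axes: x right, y down, z forward; pixel columns grow to the right and rows downward; lengths in m; the calibration is good to about 2 mm. A picture is of the moment at which its call begins. camera_model takes no time and is no camera call.
- ctrl.close_job(): hands the job in, once; it reports no verdict.
The state is a dict: "clock": time; "joint_pos": joint angles; "qvel": joint speeds; "tau": joint torques, N m; "tool_pos": TCP position; "orientation": TCP orientation; "force": force on the tool from outside, world axes, zero at the start; "moment": the same for the moment, N m; "opening": finger opening in m.
Only numpy, scipy, OpenCV 4.12 (cv2) and the standard library are available. Lean on these libraries where they do the work, as an engineer would, in place of code of your own. Each camera call takes 0.05 s, during which the arm holds its last target.

## Working session

There is one attempt and no reset: what is moved stays moved. The work goes in short steps, Python scripts to look and compute and a shell command to move; the robot and the scene stay as the last step left them, time stands still between calls to the robot, and variables do not carry over. Pictures are saved under pics/ and viewed, and the job is handed in when it is done.

```bash
ls; mkdir -p pics; python3 - <<'E'
from plant import ctrl
import cv2,numpy as np
for n in("scene","top"):
    cv2.imwrite(f"pics/{n}0.png",ctrl.snapshot(n))
    m=ctrl.camera_model(n); R=cv2.Rodrigues(np.array(m["rvec"]))[0]
    print(n,np.array(m["K"]).round(1).tolist(),(-R.T@np.array(m["tvec"]).ravel()).round(3),R[2].round(2),R[0].round(2))
print(ctrl.get_obs(),ctrl.grasp_offset)
E
```

```text
pics
scene [[492.2, 0.0, 324.2], [0.0, 492.2, 250.1], [0.0, 0.0, 1.0]] [ 0.14  -1.003  0.488] [ 0.4   0.84 -0.37] [ 0.9  -0.43  0.01]
top [[603.5, 0.0, 312.7], [0.0, 603.5, 229.3], [0.0, 0.0, 1.0]] [ 0.418 -0.12   1.409] [ 0.12  0.02 -0.99] [-0.01 -1.   -0.02]
{'clock': 0.1, 'joint_pos': array([-5.69457205e+01,  2.05873234e+01,  6.38514365e-01, -1.83298047e-02,
       -7.01353579e+01, -1.65066746e+01]), 'qvel': array([ 0.0363902 , -0.09639873,  0.11016224,  0.18870863,  0.07826667,
        0.07626793]), 'tau': array([-9.53773269e-04, -5.84161949e+01,  2.93753189e+01,  7.01559618e+00,
        1.01743321e-02, -4.92200115e-05]), 'tool_pos': array([ 0.19213241, -0.64671989,  0.29131066]), 'orientation': array([ 1.79914405e+02, -7.39448631e-03, -1.63458631e+02]), 'force': array([0.06741474, 0.5287304 , 0.3650037 ]), 'moment': array([-0.01672998,  0.01139258, -0.06931102]), 'opening': 0.08766577001495993} 0.0468
```

View pics/top0.png

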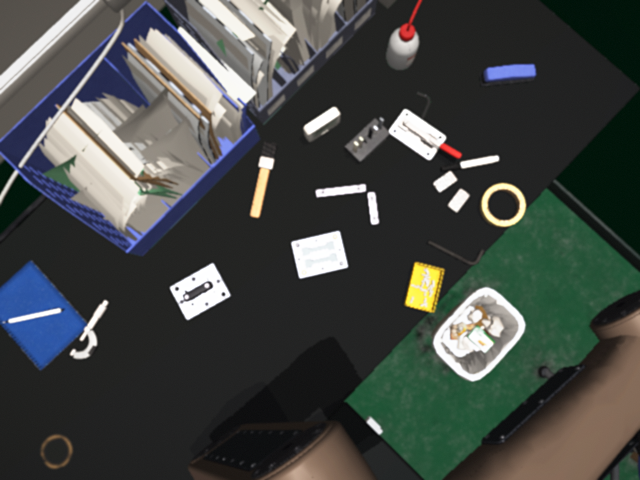

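View pics/scene0.png

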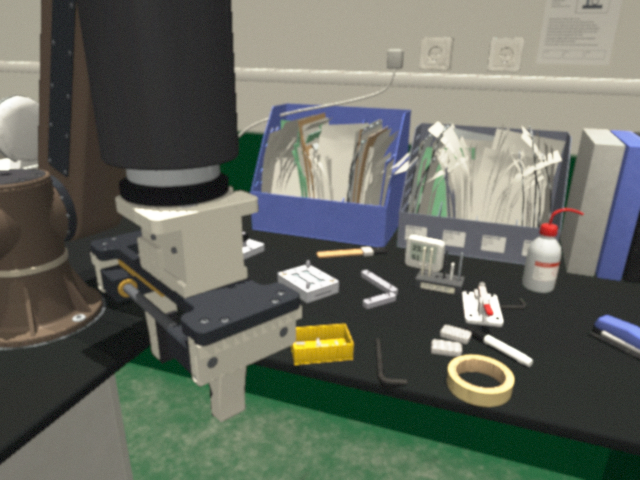

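```bash
python3 - <<'E'
import cv2
t=cv2.imread("pics/top0.png")
a=t[170:290,280:400]; b=t[250:340,150:270]
cv2.imwrite("pics/z1.png",cv2.resize(a,(600,600),interpolation=cv2.INTER_CUBIC))
cv2.imwrite("pics/z2.png",cv2.resize(b,(800,600),interpolation=cv2.INTER_CUBIC))
s=cv2.imread("pics/scene0.png")[225:325,230:410]
cv2.imwrite("pics/z3.png",cv2.resize(s,(792,440),interpolation=cv2.INTER_CUBIC))
E
```

```text
(no output)
```

View pics/z1.png

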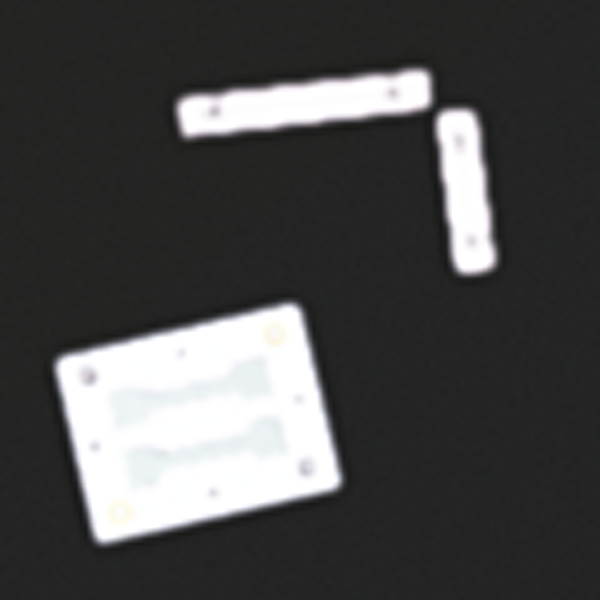

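View pics/z2.png

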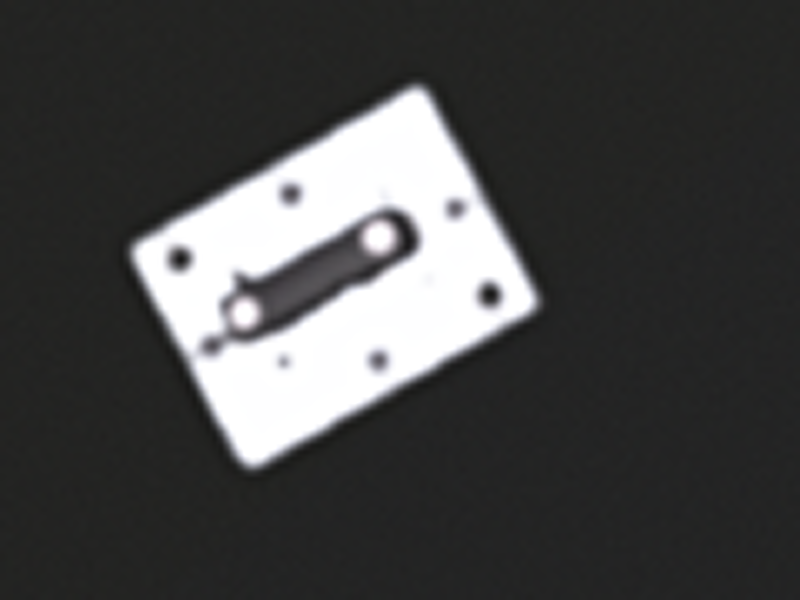

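View pics/z3.png

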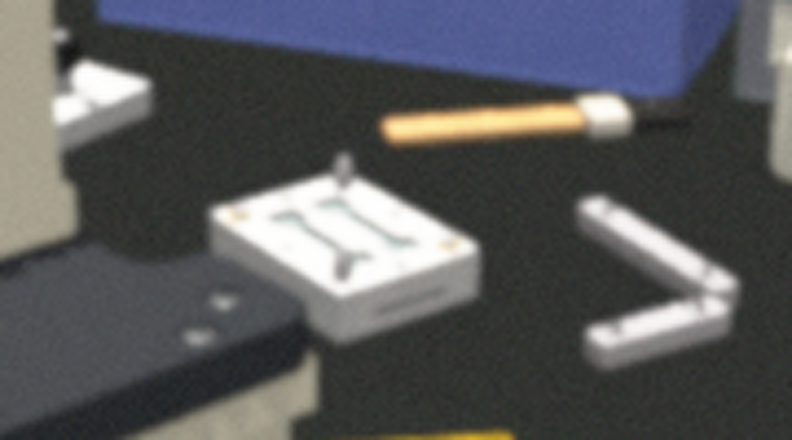

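```bash
cat > h.py <<'E'
import cv2,numpy as np
from scipy.optimize import minimize
from plant import ctrl
def proj(m,P): return cv2.projectPoints(np.float64(P).reshape(-1,1,3),np.float64(m["rvec"]),np.float64(m["tvec"]),np.float64(m["K"]),None)[0].reshape(-1,2)
def bp(m,px,z):
    R=cv2.Rodrigues(np.float64(m["rvec"]))[0];c=-R.T@np.float64(m["tvec"]).ravel()
    d=R.T@np.linalg.inv(m["K"])@np.array([px[0],px[1],1.]);return c+d*(z-c[2])/d[2]
def box(x0,x1,y0,y1,h): return np.array([[x,y,z] for x in(x0,x1) for y in(y0,y1) for z in(0,h)])
LOW=[box(-.042,.042,-.056,.056,.026)];UP=[box(-.042,.042,-.056,.056,.018)]
STOP=[box(.042,.058,-.052,.064,.014),box(-.037,.037,-.072,-.056,.014)]
def place(b,p,z=0):
    c,s=np.cos(p[2]),np.sin(p[2]);return b@np.array([[c,-s,0],[s,c,0],[0,0,1]]).T+[p[0],p[1],z]
def fit(img,m,boxes,p0,z=0,dark=60,bright=200,pad=14,S=8):
    pts=np.vstack([proj(m,place(b,p0,z)) for b in boxes])
    x0,y0=np.floor(pts.min(0)-pad).astype(int);x1,y1=np.ceil(pts.max(0)+pad).astype(int)
    g=img[y0:y1,x0:x1].astype(float).max(2);g=np.clip((g-dark)/(bright-dark),0,1)
    def ren(p):
        M=np.zeros(((y1-y0)*S,(x1-x0)*S),np.uint8)
        for b in boxes:
            q=cv2.convexHull(np.float32(proj(m,place(b,p,z))))[:,0]
            q=np.round(((q-[x0,y0]+.5)*S-.5)*16).astype(np.int32)
            cv2.fillConvexPoly(M,q,255,shift=4)
        return cv2.resize(M,(x1-x0,y1-y0),interpolation=cv2.INTER_AREA)/255.
    bl=lambda a:cv2.GaussianBlur(a,(0,0),.7)
    g2=g.copy()
    r0=ren(p0)
    f=lambda p:np.abs(ren(p)-g2).sum()
    P=np.array(p0,float)
    for k in(.01,.004,.002):
        sim=np.array([P,P+[k,0,0],P+[0,k,0],P+[0,0,k*10]])
        r=minimize(f,P,method="Nelder-Mead",options=dict(initial_simplex=sim,xatol=1e-5,fatol=.01));P=r.x
        if len(boxes)==1: # fill holes inside
            M=cv2.erode((ren(P)>.99).astype(np.uint8),np.ones((3,3)));g2=np.where(M>0,1,g)
    return P,r.fun
E
python3 - <<'E'
from h import *
t=cv2.imread("pics/top0.png");m=ctrl.camera_model("top")
pl=bp(m,(320,254),.026);pu=bp(m,(200,291),.018)
print(pl,pu)
c=(bp(m,(341,190),.014)+bp(m,(373,208),.014))/2
# stop
L=fit(t,m,LOW,[pl[0],pl[1],np.radians(13)]);print("low",L,np.degrees(L[0][2]))
U=fit(t,m,UP,[pu[0],pu[1],np.radians(30)]);print("up",U,np.degrees(U[0][2]))
barA=bp(m,(341,190),.014);a=np.radians(5);s0=[barA[0]-.05*np.cos(a)+.006*np.sin(a),barA[1]-.05*np.sin(a)-.006*np.cos(a),a]
S=fit(t,m,STOP,s0);print("stop",s0,S,np.degrees(S[0][2]))
p=S[0];d=L[0][:2]-p[:2];c_,s_=np.cos(p[2]),np.sin(p[2]);print("low in stop",c_*d[0]+s_*d[1],-s_*d[0]+c_*d[1],L[0][2]-p[2])
for n,px in dict(bin=(425,287),key1=(430,243),key2=(481,252),key3=(475,262),br1=(268,145),br2=(256,217),box=(255,140),ins=(459,201),bl=(130,252),hold=(367,138)).items(): print(n,bp(m,px,.01).round(3))
v=t.copy()
for B,p in((LOW,L),(UP,U),(STOP,S)):
    for b in B:
        cv2.polylines(v,[np.int32(np.round(cv2.convexHull(np.float32(proj(m,place(b,p[0]))))))],True,(0,0,255),1)
cv2.imwrite("pics/fit0.png",cv2.resize(v[150:350,150:410],(780,600)))
s=cv2.imread("pics/scene0.png");ms=ctrl.camera_model("scene")
for B,p in((LOW,L),(UP,U),(STOP,S)):
    for b in B:
        cv2.polylines(s,[np.int32(np.round(cv2.convexHull(np.float32(proj(ms,place(b,p[0]))))))],True,(0,0,255),1)
cv2.imwrite("pics/fit0s.png",cv2.resize(s[225:325,230:410],(792,440)))
E
```

```text
[ 0.53315226 -0.10436201  0.026     ] [0.4519563  0.17341555 0.018     ]
low (array([ 0.53388101, -0.1022405 ,  0.21307766]), np.float64(151.10140056022408)) 12.208450745876789
up (array([0.45157597, 0.17572141, 0.52318826]), np.float64(108.69145658263305)) 29.976478928134963
stop [np.float64(0.634810940627474), np.float64(-0.16575996823945935), np.float64(0.08726646259971647)] (array([ 0.63557811, -0.16492795,  0.10082337]), np.float64(250.94467787114849)) 5.7767536821357615
low in stop -0.09487098804961251 0.07260517461861905 0.11225429025313252
bin [ 0.455 -0.345  0.01 ]
key1 [ 0.557 -0.36   0.01 ]
key2 [ 0.534 -0.476  0.01 ]
key3 [ 0.511 -0.461  0.01 ]
br1 [0.797 0.016 0.01 ]
br2 [0.624 0.045 0.01 ]
box [0.809 0.047 0.01 ]
ins [ 0.654 -0.431  0.01 ]
bl [0.545 0.341 0.01 ]
hold [ 0.809 -0.219  0.01 ]
```

View pics/fit0.png

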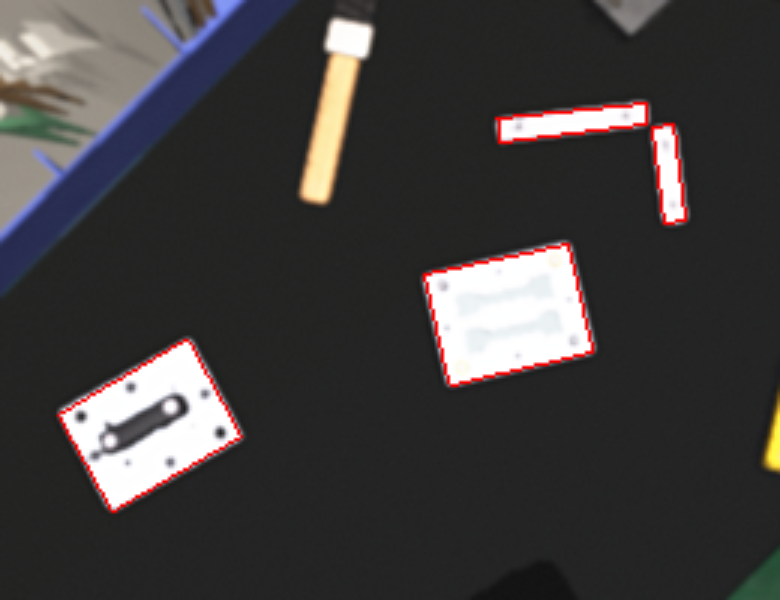

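View pics/fit0s.png

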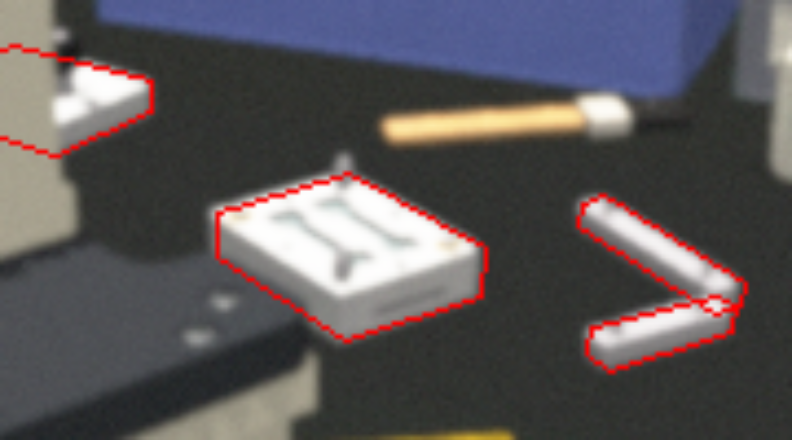

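```bash
cat >> h.py <<'E'
SP=np.array([0.63558,-0.16493,0.10082])
def s2w(x,y):
    c,s=np.cos(SP[2]),np.sin(SP[2]);return np.array([SP[0]+c*x-s*y,SP[1]+s*x+c*y])
def w2s(x,y):
    c,s=np.cos(SP[2]),np.sin(SP[2]);d=np.array([x-SP[0],y-SP[1]]);return np.array([c*d[0]+s*d[1],-s*d[0]+c*d[1]])
from scipy.spatial.transform import Rotation as Ro
def plan(xyz,yaw):
    o=ctrl.get_obs();R=Ro.from_euler("xyz",o["orientation"],degrees=True)
    T=Ro.from_euler("xyz",[180,0,yaw],degrees=True)
    print("rot",(R.inv()*T).as_rotvec().round(4),"shift",R.inv().apply(np.array(xyz)-o["tool_pos"]).round(4),"clk",round(o["clock"],2),"F",o["force"].round(1),"tcp",o["tool_pos"].round(4),"yaw",o["orientation"].round(2),"stopxy",w2s(*o["tool_pos"][:2]).round(4),"open",round(o["opening"],4))
E
python3 - <<'E'
from h import *
w=s2w(-.163,.073);print(w);plan([*w,.15],np.degrees(SP[2])-180);plan([*w,.071],np.degrees(SP[2])-180)
E
```

```text
[ 0.46606032 -0.10870653]
rot [ 0.0015 -0.0003  0.1879] shift [-0.4158  0.4375  0.1419] clk 0.1 F [0.1 0.5 0.4] tcp [ 0.1921 -0.6467  0.2913] yaw [ 1.7991e+02 -1.0000e-02 -1.6346e+02] stopxy [-0.4897 -0.4347] open 0.0877
rot [ 0.0015 -0.0003  0.1879] shift [-0.4158  0.4374  0.2209] clk 0.1 F [0.1 0.5 0.4] tcp [ 0.1921 -0.6467  0.2913] yaw [ 1.7991e+02 -1.0000e-02 -1.6346e+02] stopxy [-0.4897 -0.4347] open 0.0877
```

```bash
python3 -m creep '[[0.0015,0,0.188,-0.416,0.4375,0.08,0.57],[0.0015,0,0.188,-0.416,0.4375,0.08,0.57],[0.0015,0,0.188,-0.416,0.4375,0.08,0.57],[0.0015,0,0.188,-0.416,0.4375,0.08,0.57],[0.0015,0,0.188,-0.416,0.4375,0.08,0.57],[0.0015,0,0.188,-0.416,0.4375,0.08,0.57],[0.0015,0,0.188,-0.416,0.4375,0.08,0.57],[0.0015,0,0.188,-0.416,0.4375,0.08,0.57],[0.0015,0,0.188,-0.416,0.4375,0.08,0.57],[0.0015,0,0.188,-0.416,0.4375,0.08,0.57],[0.0015,0,0.188,-0.416,0.4375,0.08,0.57],[0.0015,0,0.188,-0.416,0.4375,0.08,0.57]]'
python3 - <<'E'
from h import *
w=s2w(-.163,.073);print(w);plan([*w,.15],np.degrees(SP[2])-180);plan([*w,.071],np.degrees(SP[2])-180)
E
```

```text
clock: 1.1
tool_pos: [0.4176, -0.2034, 0.2263]
orientation: [-179.9, 0.0, -174.2]
force: [1.5, -0.4, 0.4]
opening: 0.0499
[ 0.46606032 -0.10870653]
rot [-0.0015  0.0005 -0.    ] shift [-0.0577  0.0895  0.0762] clk 1.1 F [ 1.5 -0.4  0.4] tcp [ 0.4176 -0.2034  0.2263] yaw [-1.7992e+02  3.0000e-02 -1.7423e+02] stopxy [-0.2208 -0.0164] open 0.0499
rot [-0.0015  0.0005 -0.    ] shift [-0.0577  0.0896  0.1552] clk 1.1 F [ 1.5 -0.4  0.4] tcp [ 0.4176 -0.2034  0.2263] yaw [-1.7992e+02  3.0000e-02 -1.7423e+02] stopxy [-0.2208 -0.0164] open 0.0499
```

```bash
python3 -m creep '[[0,0,0,-0.058,0.0885,0.04,0.57],[0,0,0,-0.058,0.0885,0.04,0.57],[0,0,0,-0.058,0.0885,0.06,0.57],[0,0,0,-0.058,0.0885,0.1,0.57],[0,0,0,-0.058,0.0885,0.13,0.57],[0,0,0,-0.058,0.0885,0.13,0.57],[0,0,0,-0.058,0.0885,0.13,0.57]]'
python3 - <<'E'
from h import *
w=s2w(-.163,.073);print(w);plan([*w,.071],np.degrees(SP[2])-180)
cv2.imwrite("pics/s1.png",ctrl.snapshot("scene"))
E
```

```text
clock: 1.68
tool_pos: [0.4652, -0.1119, 0.0955]
orientation: [-179.9, -0.3, -174.2]
force: [0.7, 0.3, 0.8]
opening: 0.0499
[ 0.46606032 -0.10870653]
rot [-0.002  -0.0044  0.0004] shift [-0.0013  0.0031  0.0244] clk 1.68 F [0.7 0.3 0.8] tcp [ 0.4652 -0.1119  0.0955] yaw [-179.89   -0.25 -174.2 ] stopxy [-0.1642  0.0699] open 0.0499
```

View pics/s1.png

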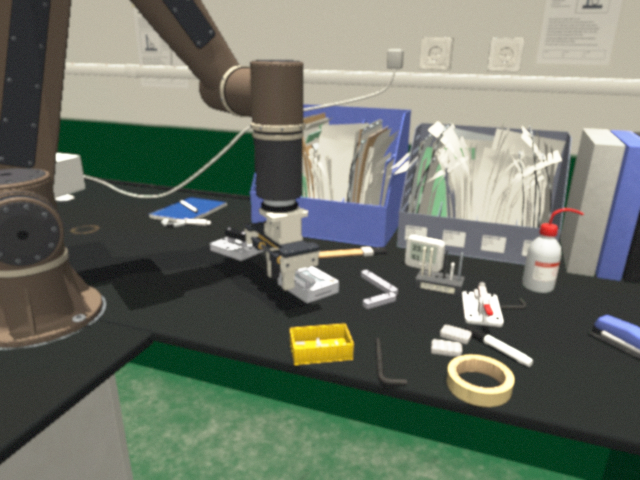

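```bash
python3 -m creep '[[0,0,0,-0.001,0.003,0.0245,0.57],[0,0,0,-0.001,0.003,0.0245,0.57],[0,0,0,-0.012,0.003,0.0245,0.57],[0,0,0,-0.022,0.003,0.0245,0.57],[0,0,0,-0.032,0.003,0.0245,0.57],[0,0,0,-0.042,0.003,0.0245,0.57],[0,0,0,-0.052,0.003,0.0245,0.57],[0,0,0,-0.062,0.003,0.0245,0.57],[0,0,0,-0.071,0.003,0.0245,0.57],[0,0,0,-0.080,0.003,0.0245,0.57]]'
python3 - <<'E'
from h import *
w=s2w(-.0515,.073);plan([*w,.071],np.degrees(SP[2])-180)
E
```

```text
clock: 2.57
tool_pos: [0.5461, -0.101, 0.0728]
orientation: [-179.9, -0.0, -174.2]
force: [-6.2, -0.7, 4.2]
opening: 0.0501
rot [-0.0016 -0.0005 -0.0004] shift [-0.0311  0.0004  0.0018] clk 2.57 F [-6.2 -0.7  4.2] tcp [ 0.5461 -0.101   0.0728] yaw [-1.7991e+02 -3.0000e-02 -1.7425e+02] stopxy [-0.0826  0.0726] open 0.0501
```

```bash
python3 -m creep '[[0,0,0,-0.008,0,0.001,0.57],[0,0,0,-0.015,0,0.001,0.57],[0,0,0,-0.021,0,0.001,0.57],[0,0,0,-0.025,0,0.001,0.57],[0,0,0,-0.028,0,0.001,0.57],[0,0,0,-0.029,0,0.001,0.57],[0,0,0,-0.029,0,0.001,0.57]]'
python3 - <<'E'
from h import *
w=s2w(-.0515,.073);plan([*w,.071],np.degrees(SP[2])-180)
E
```

```text
clock: 3.15
tool_pos: [0.573, -0.0982, 0.0709]
orientation: [-179.9, -0.2, -174.3]
force: [-7.8, -1.1, 5.1]
opening: 0.0499
rot [-0.0015 -0.0031 -0.0007] shift [-0.004   0.0003 -0.0001] clk 3.15 F [-7.8 -1.1  5.1] tcp [ 0.573  -0.0982  0.0709] yaw [-179.92   -0.18 -174.27] stopxy [-0.0555  0.0727] open 0.0499
```

```bash
python3 -m creep '[[0,0,0,-0.001,0,0,0.57],[0,0,0,-0.002,0,0,0.57],[0,0,0,-0.002,0,0,0.57]]'; python3 -m creep '[[0,0,0,-0.001,0,0,0.57],[0,0,0,-0.001,0,0,0.57]]';python3 -m creep '[[0,0,0,-0.001,0,0,0.57],[0,0,0,-0.001,0,0,0.57]]'
python3 - <<'E'
from h import *
w=s2w(-.0515,.073);plan([*w,.071],np.degrees(SP[2])-180)
m=ctrl.camera_model("top");t=ctrl.snapshot("top");cv2.imwrite("pics/t2.png",t)
cv2.imwrite("pics/t2z.png",cv2.resize(t[130:290,260:420],(600,600)))
E
```

```text
clock: 3.4
tool_pos: [0.5732, -0.0982, 0.0707]
orientation: [-179.9, -0.4, -174.3]
force: [-14.0, -0.3, 9.6]
opening: 0.05
clock: 3.57
tool_pos: [0.5734, -0.0983, 0.0706]
orientation: [-179.9, -0.5, -174.3]
force: [-16.0, -1.2, 12.0]
opening: 0.0503
clock: 3.73
tool_pos: [0.5735, -0.0982, 0.0705]
orientation: [-179.9, -0.6, -174.3]
force: [-18.4, -0.0, 12.8]
opening: 0.0498
rot [-0.0013 -0.0097 -0.0014] shift [-0.0036  0.0004 -0.0005] clk 3.73 F [-18.4  -0.   12.8] tcp [ 0.5735 -0.0982  0.0705] yaw [-179.93   -0.55 -174.3 ] stopxy [-0.0551  0.0726] open 0.0498
```

View pics/t2z.png

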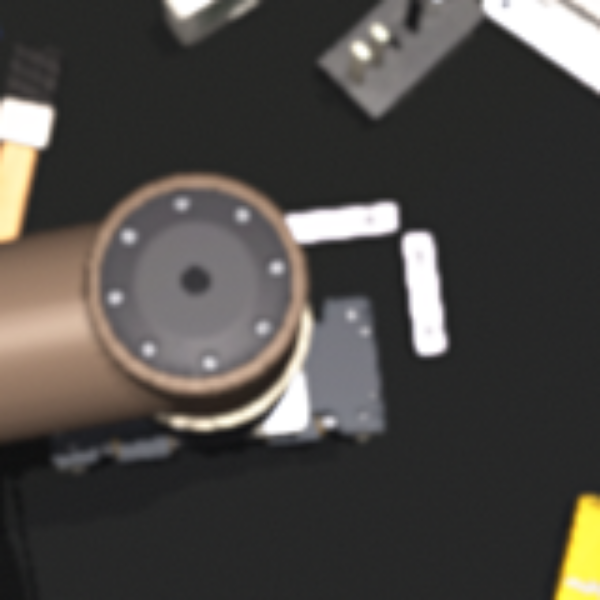

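```bash
python3 -m creep '[[0,0,0,0.015,0,0,0.4],[0,0,0,0.02,0,-0.03,0.27],[0,0,-0.12,0.02,0,-0.07,0.27],[0,0,-0.24,0.02,0.02,-0.07,0.27],[0,0,-0.36,0.0,0.04,-0.07,0.27],[0,0,-0.48,-0.02,0.06,-0.07,0.27],[0,0,-0.6,-0.04,0.08,-0.07,0.27],[0,0,-0.72,-0.055,0.08,-0.07,0.27],[0,0,-0.84,-0.055,0.08,-0.07,0.27],[0,0,-0.96,-0.055,0.08,-0.07,0.27],[0,0,-1.08,-0.055,0.08,-0.07,0.27],[0,0,-1.2,-0.055,0.08,-0.07,0.27]]'
python3 - <<'E'
from h import *
w=s2w(0,.156);plan([*w,.13],np.degrees(SP[2])-90)
m=ctrl.camera_model("top");t=ctrl.snapshot("top");cv2.imwrite("pics/t3.png",t)
cv2.imwrite("pics/t3z.png",cv2.resize(t[130:290,260:420],(600,600)))
cv2.imwrite("pics/s3z.png",cv2.resize(ctrl.snapshot("scene")[200:350,250:450],(800,600)))
E
```

```text
clock: 4.78
tool_pos: [0.6267, -0.0116, 0.1415]
orientation: [-179.8, 0.0, -105.1]
force: [-0.0, -0.3, -0.1]
opening: 0.0239
rot [-0.0035 -0.0006 -0.3643] shift [-0.0001  0.0071  0.0115] clk 4.78 F [-0.  -0.3 -0.1] tcp [ 0.6267 -0.0116  0.1415] yaw [-1.798e+02  1.000e-02 -1.051e+02] stopxy [0.0065 0.1534] open 0.0239
```

View pics/t3z.png

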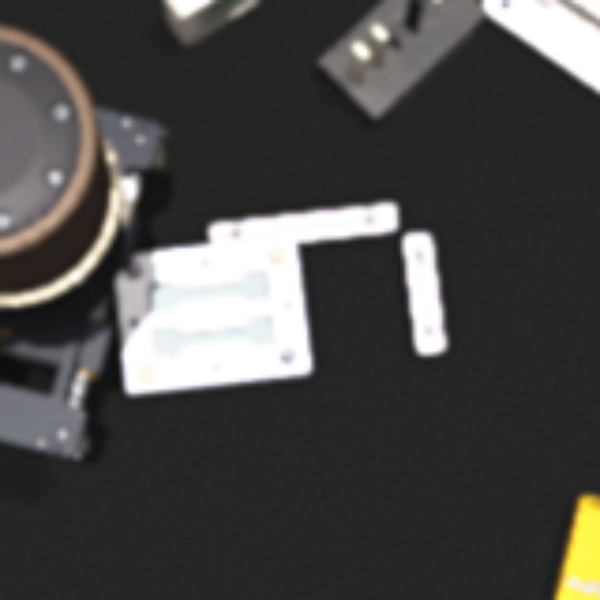

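View pics/s3z.png

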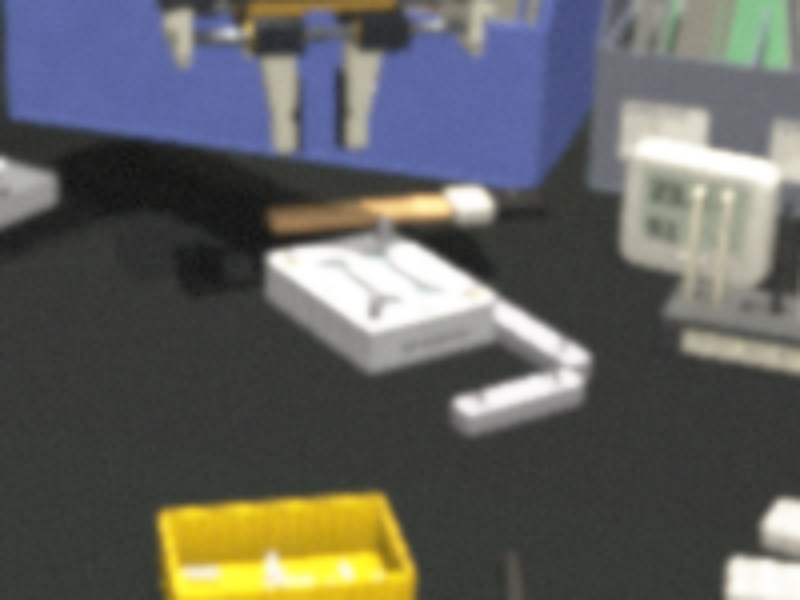

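```bash
python3 -m creep '[[-0.0035,0,-0.12,0,0.007,0.01,0.27],[-0.0035,0,-0.24,0,0.007,0.01,0.27],[-0.0035,0,-0.364,0,0.007,0.01,0.27],[-0.0035,0,-0.364,0,0.007,0.015,0.27],[-0.0035,0,-0.364,0,0.007,0.015,0.27]]'
python3 - <<'E'
from h import *
w=s2w(0,.157);plan([*w,.071],np.degrees(SP[2])-90)
E
```

```text
clock: 5.3
tool_pos: [0.6185, -0.0102, 0.1253]
orientation: [179.8, -0.0, -85.0]
force: [-0.7, 0.4, -0.4]
opening: 0.0237
rot [ 0.0028 -0.0006 -0.0138] shift [-0.0014 -0.0016  0.0543] clk 5.3 F [-0.7  0.4 -0.4] tcp [ 0.6185 -0.0102  0.1253] yaw [ 1.7984e+02 -4.0000e-02 -8.5010e+01] stopxy [-0.0015  0.1556] open 0.0237
```

```bash
python3 -m creep '[[0.003,0,-0.014,-0.0014,-0.0016,0.03,0.27],[0.003,0,-0.014,-0.0014,-0.0016,0.0535,0.27],[0.003,0,-0.014,-0.0014,-0.0016,0.0535,0.27],[0.003,0,-0.014,0.006,-0.0016,0.0535,0.27],[0.003,0,-0.014,0.014,-0.0016,0.0535,0.27],[0.003,0,-0.014,0.022,-0.0016,0.0535,0.27],[0.003,0,-0.014,0.030,-0.0016,0.0535,0.27],[0.003,0,-0.014,0.038,-0.0016,0.0535,0.27],[0.003,0,-0.014,0.046,-0.0016,0.0535,0.27],[0.003,0,-0.014,0.054,-0.0016,0.0535,0.27],[0.003,0,-0.014,0.062,-0.0016,0.0535,0.27],[0.003,0,-0.014,0.070,-0.0016,0.0535,0.27]]'
python3 - <<'E'
from h import *
w=s2w(0,.069);plan([*w,.071],np.degrees(SP[2])-90)
E
```

```text
clock: 6.3
tool_pos: [0.6269, -0.0805, 0.0738]
orientation: [-179.9, -0.0, -83.9]
force: [-1.2, 5.6, 2.6]
opening: 0.0234
rot [-0.0022 -0.0002  0.0059] shift [ 0.0159 -0.      0.0028] clk 6.3 F [-1.2  5.6  2.6] tcp [ 0.6269 -0.0805  0.0738] yaw [-1.7987e+02 -1.0000e-02 -8.3880e+01] stopxy [-0.0001  0.0849] open 0.0234
```

```bash
python3 -m creep '[[0,0,0.003,0.004,0,0.001,0.27],[0,0,0.003,0.008,0,0.001,0.27],[0,0,0.003,0.011,0,0.001,0.27],[0,0,0.003,0.013,0,0.001,0.27],[0,0,0.003,0.014,0,0.001,0.27]]';  python3 -m creep '[[0,0,0,0.001,0,0,0.27],[0,0,0,0.002,0,0,0.27],[0,0,0,0.002,0,0,0.27]]';python3 -m creep '[[0,0,0,0.001,0,0,0.27],[0,0,0,0.001,0,0,0.27]]'
python3 - <<'E'
from h import *
w=s2w(0,.069);plan([*w,.071],np.degrees(SP[2])-90)
E
```

```text
clock: 6.72
tool_pos: [0.6285, -0.094, 0.0725]
orientation: [-179.9, -0.0, -84.0]
force: [-1.3, 6.7, 4.8]
opening: 0.0232
clock: 6.97
tool_pos: [0.6287, -0.0959, 0.0725]
orientation: [-179.9, -0.0, -84.0]
force: [-0.4, 5.1, 3.6]
opening: 0.0237
clock: 7.13
tool_pos: [0.6288, -0.0968, 0.0724]
orientation: [-179.9, -0.0, -84.0]
force: [-1.6, 5.4, 3.4]
opening: 0.0236
rot [-0.002  -0.0006  0.0037] shift [-0.0005  0.0001  0.0014] clk 7.13 F [-1.6  5.4  3.4] tcp [ 0.6288 -0.0968  0.0724] yaw [-1.7989e+02 -3.0000e-02 -8.4010e+01] stopxy [0.0001 0.0685] open 0.0236
```

```bash
for i in 1 2; do :; done; python3 -m creep '[[0,0,0,0.001,0,0,0.27],[0,0,0,0.002,0,0,0.27],[0,0,0,0.002,0,0,0.27]]';python3 -m creep '[[0,0,0,0.001,0,0,0.27],[0,0,0,0.0015,0,0,0.27],[0,0,0,0.0015,0,0,0.27]]'
```

```text
clock: 7.38
tool_pos: [0.629, -0.0988, 0.0724]
orientation: [-179.9, -0.0, -84.0]
force: [-0.4, 4.8, 3.9]
opening: 0.0238
clock: 7.63
tool_pos: [0.6291, -0.099, 0.0724]
orientation: [-179.9, 0.0, -84.0]
force: [-1.6, 12.3, 6.2]
opening: 0.0235
```

```bash
python3 -m creep '[[0,0,0,0.001,0,0,0.27],[0,0,0,0.0015,0,0,0.27],[0,0,0,0.0015,0,0,0.27]]';python3 -m creep '[[0,0,0,-0.01,0,0,0.27],[0,0,0,-0.02,0,-0.03,0.27],[0,0,0,-0.05,0,-0.06,0.5],[0,0,0,-0.09,0,-0.08,0.6],[0,0,0,-0.13,0,-0.08,0.6],[0,0,0,-0.16,0,-0.08,0.6],[0,0,0,-0.16,0,-0.08,0.6]]'
python3 - <<'E'
from h import *
t=ctrl.snapshot("top");cv2.imwrite("pics/t4.png",t);m=ctrl.camera_model("top")
L=fit(t,m,LOW,SP.copy(),pad=4);print(L,w2s(*L[0][:2]),np.degrees(L[0][2]-SP[2]))
cv2.imwrite("pics/t4z.png",cv2.resize(t[130:290,260:420],(600,600)))
plan([0,0,0],0)
cv2.imwrite("pics/s4z.png",cv2.resize(ctrl.snapshot("scene")[200:350,250:450],(800,600)))
E
```

```text
clock: 7.88
tool_pos: [0.6293, -0.0992, 0.0725]
orientation: [-179.9, 0.1, -84.0]
force: [-3.6, 20.1, 6.8]
opening: 0.0239
clock: 8.47
tool_pos: [0.6121, 0.0616, 0.1526]
orientation: [-179.8, -0.0, -83.8]
force: [0.8, -1.2, -0.8]
opening: 0.05
(array([ 0.63987838, -0.16556635,  0.19365148]), np.float64(545.7435574229692)) [ 0.0042125  -0.00106574] 5.318852259355405
rot [-4.0000e-04 -1.6000e-03 -1.4627e+00] shift [-0.0068  0.6149  0.1513] clk 8.52 F [ 0.9 -0.2 -1.2] tcp [0.6118 0.0597 0.1521] yaw [-1.7993e+02 -5.0000e-02 -8.3800e+01] stopxy [-0.001   0.2259] open 0.0514
```

View pics/t4z.png

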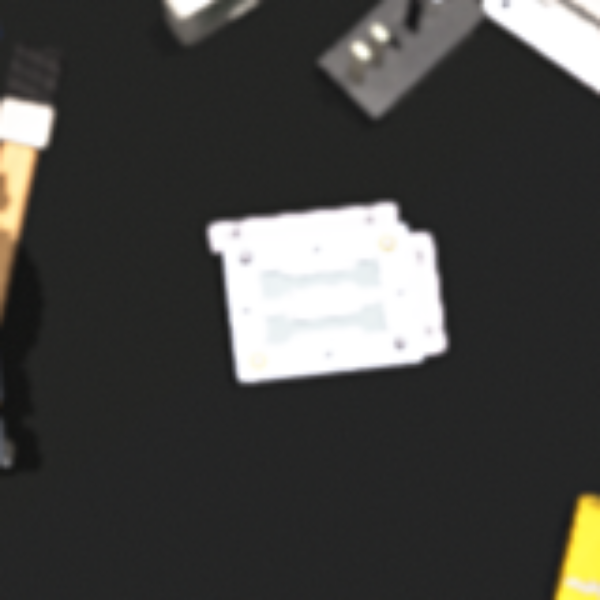

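View pics/s4z.png

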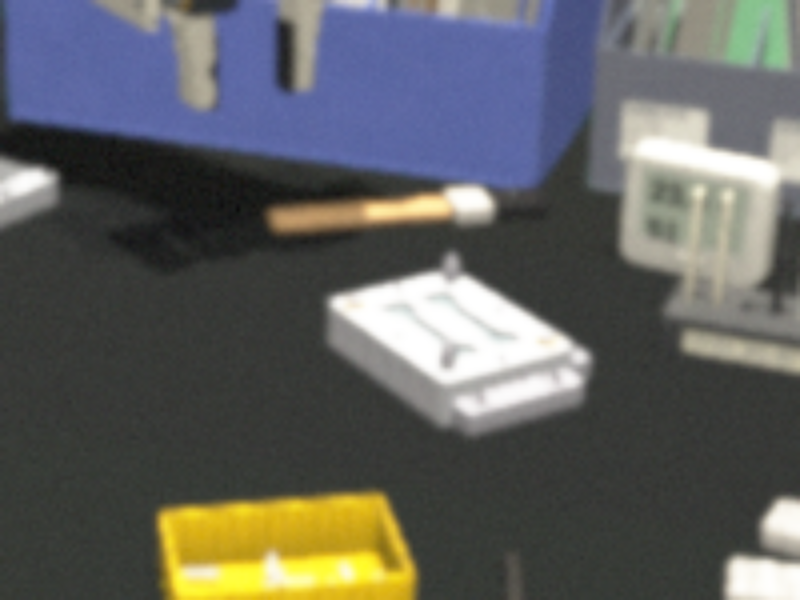

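```bash
cat >> h.py <<'E'
def fit2(img,m,p0=None,S=8):
    p0=SP.copy() if p0 is None else p0
    pts=np.vstack([proj(m,place(b,p0)) for b in LOW+STOP]);x0,y0=np.floor(pts.min(0)-6).astype(int);x1,y1=np.ceil(pts.max(0)+6).astype(int)
    g=np.clip((img[y0:y1,x0:x1].astype(float).max(2)-60)/140,0,1)
    def ren(p):
        M=np.zeros(((y1-y0)*S,(x1-x0)*S),np.uint8)
        for b,q in [(LOW[0],p),(STOP[0],SP),(STOP[1],SP)]:
            q=cv2.convexHull(np.float32(proj(m,place(b,q))))[:,0]
            cv2.fillConvexPoly(M,np.round(((q-[x0,y0]+.5)*S-.5)*16).astype(np.int32),255,shift=4)
        return cv2.resize(M,(x1-x0,y1-y0),interpolation=cv2.INTER_AREA)/255.
    core=cv2.erode((ren(p0)>.99).astype(np.uint8),np.ones((5,5)))>0
    g[core]=1
    P=np.array(p0)
    for k in(.006,.002):
        r=minimize(lambda p:np.abs(ren(p)-g).sum(),P,method="Nelder-Mead",options=dict(initial_simplex=np.array([P,P+[k,0,0],P+[0,k,0],P+[0,0,k*10]]),xatol=1e-5,fatol=.01));P=r.x
    return P,r.fun
E
python3 - <<'E'
from h import *
t=cv2.imread("pics/t4.png");m=ctrl.camera_model("top")
P,f=fit2(t,m);print(P,f,w2s(*P[:2])*1000,np.degrees(P[2]-SP[2]))
print(proj(m,[[*s2w(.032,.044),.042],[*s2w(-.032,-.044),.042],[*s2w(-.032,.044),.030],[*s2w(.032,-.044),.030]]).round(1))
c=[bp(m,(260+a*160/600,130+b*160/600),z) for a,b,z in((246,257,.042),(400,343,.042),(258,360,.03),(387,243,.03))]
print([ (w2s(*q[:2])*1000).round(1) for q in c])
E
```

```text
[ 0.63478335 -0.16265902  0.10148543] 69.23683473389357 [-0.56403218  2.33962575] 0.03812654697212318
[[325.1 197. ]
 [366.6 220. ]
 [328.3 225.1]
 [362.9 193.6]]
[array([28.3, 43.3]), array([-35.3, -43.7]), array([-34.2,  43.1]), array([ 29. , -44.4])]
```

```bash
python3 - <<'E'
from h import *
t=cv2.imread("pics/t4.png")[178:238,308:388].astype(float)
v=np.clip((t-200)/55*255,0,255).astype(np.uint8)
cv2.imwrite("pics/t4c.png",cv2.resize(v,(800,600),interpolation=cv2.INTER_CUBIC))
s=ctrl.snapshot("scene");cv2.imwrite("pics/s5.png",s)
ms=ctrl.camera_model("scene");v=cv2.resize(s[255:315,320:400],(800,600),interpolation=cv2.INTER_CUBIC)
for b in LOW+STOP:
    q=(proj(ms,place(b,SP))-[320,255]+.5)*10
    cv2.polylines(v,[np.int32(cv2.convexHull(np.float32(q)))],True,(0,0,255),1)
cv2.imwrite("pics/s5c.png",v)
E
```

```text
(no output)
```

View pics/t4c.png

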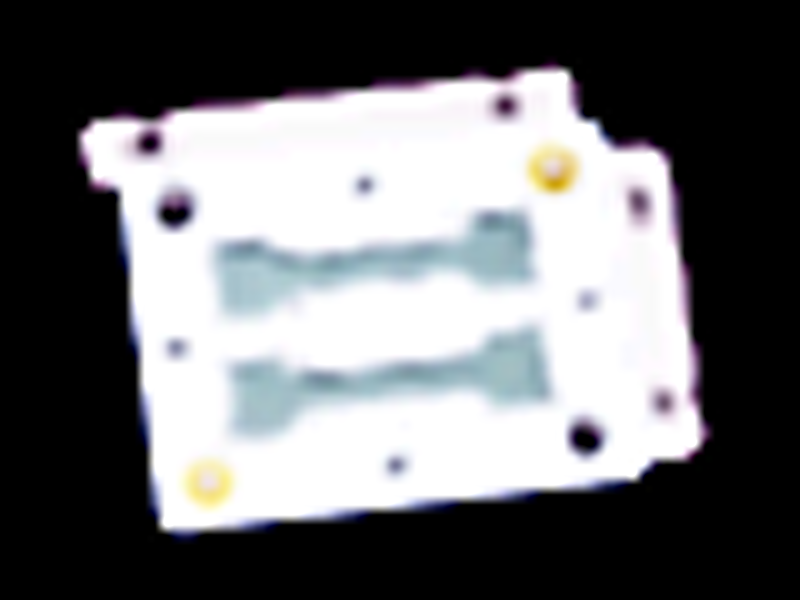

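View pics/s5c.png

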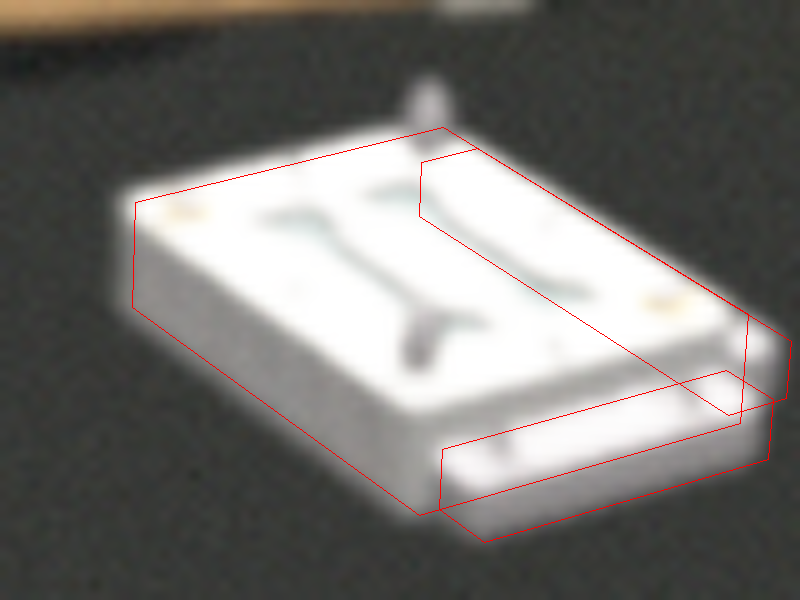

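```bash
python3 - <<'E'
from h import *
m=ctrl.camera_model("top")
f=lambda a,b,z:bp(m,(308+(a+.5)/10-.5,178+(b+.5)/10-.5),z)[:2]
B=[f(149,142,.014),f(505,105,.014)];C=[f(638,203,.014),f(664,401,.014)]
print("bars stop frame",[(w2s(*q)*1000).round(1) for q in B+C])
F=[f(175,209,.040),f(586,437,.040),f(553,168,.030),f(209,482,.030)]
S4=[f(365,185,.026),f(396,465,.026),f(177,348,.026),f(587,300,.026)]
print("block",[(w2s(*q)*1000).round(1) for q in F+S4])
print(np.mean([w2s(*q) for q in F],0)*1000,np.mean([w2s(*q) for q in S4],0)*1000)
E
```

```text
bars stop frame [array([50.1, 48.3]), array([ 49.2, -35.7]), array([ 22.4, -63.7]), array([-24.7, -63.9])]
block [array([29. , 44.5]), array([-34.4, -42.8]), array([ 30.2, -43.7]), array([-33.5,  43.8]), array([32. , -0.2]), array([-34. ,   0.4]), array([-1. , 47.5]), array([ -0.8, -48.1])]
[-2.1790275   0.44377627] [-0.97777209 -0.09919004]
```

```bash
python3 - <<'E'
from h import *
plan([.4516,.1757,.14],-60.0)
E
```

```text
rot [ 4.00e-04 -1.20e-03 -4.18e-01] shift [-0.1346  0.1467  0.0113] clk 8.62 F [-0.2 -0.5  0.5] tcp [0.6117 0.0573 0.1514] yaw [ 1.7999e+02 -7.0000e-02 -8.3950e+01] stopxy [-0.0014  0.2235] open 0.0523
```

```bash
python3 -m creep '[[0,0,-0.11,-0.027,0.029,0,0.6],[0,0,-0.22,-0.054,0.058,0,0.6],[0,0,-0.33,-0.08,0.088,0,0.6],[0,0,-0.418,-0.108,0.118,0,0.6],[0,0,-0.418,-0.1346,0.1467,0,0.6],[0,0,-0.418,-0.1346,0.1467,0,0.6],[0,0,-0.418,-0.1346,0.1467,0,0.6]]'
python3 - <<'E'
from h import *
plan([.4516,.1757,.09],-60.0)
cv2.imwrite("pics/t6.png",cv2.resize(ctrl.snapshot("top")[210:370,100:300],(800,600)))
cv2.imwrite("pics/s6.png",cv2.resize(ctrl.snapshot("scene")[180:300,180:340],(800,600)))
E
```

```text
clock: 9.2
tool_pos: [0.451, 0.176, 0.1516]
orientation: [180.0, -0.0, -59.9]
force: [-0.1, -0.2, 0.9]
opening: 0.0524
rot [ 0.0001 -0.0008  0.0014] shift [ 0.0005 -0.0003  0.0616] clk 9.2 F [-0.1 -0.2  0.9] tcp [0.451  0.176  0.1516] yaw [ 1.800e+02 -4.000e-02 -5.992e+01] stopxy [-0.1493  0.3578] open 0.0524
```

View pics/t6.png

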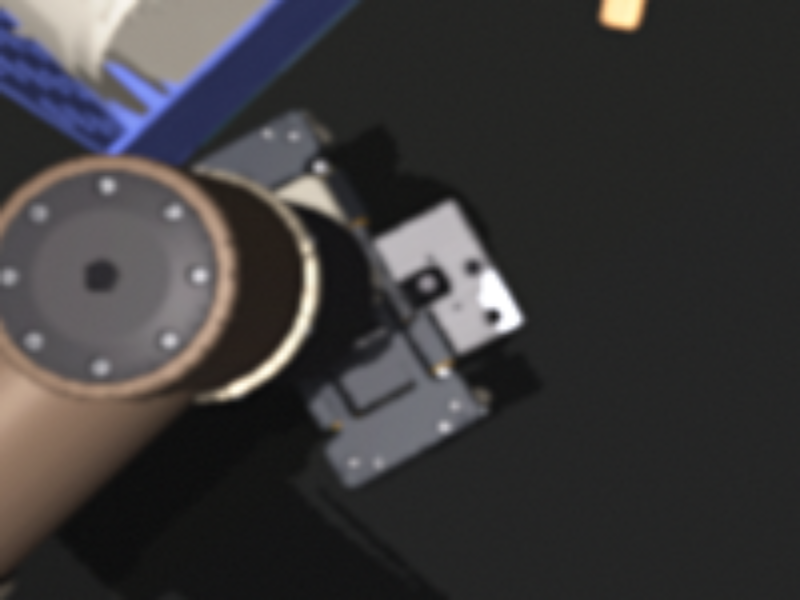

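View pics/s6.png

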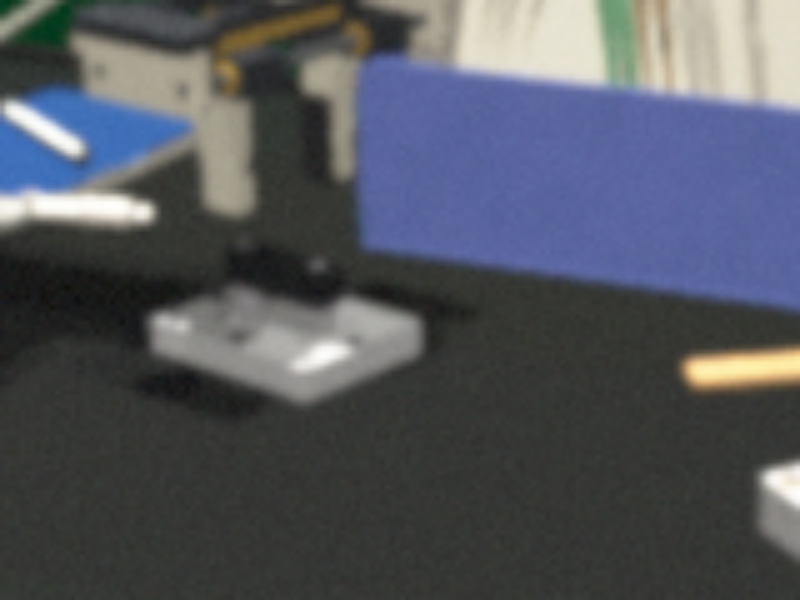

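```bash
python3 -m creep '[[0,0,0,0.0005,-0.0003,0.03,0.6],[0,0,0,0.0005,-0.0003,0.05,0.6],[0,0,0,0.0005,-0.0003,0.06,0.6],[0,0,0,0.0005,-0.0003,0.06,0.6],[0,0,0,0.0005,-0.0003,0.06,0.6]]'
python3 - <<'E'
from h import *
plan([.4516,.1757,.09],-60.0)
E
```

```text
clock: 9.72
tool_pos: [0.453, 0.1742, 0.0906]
orientation: [179.9, -0.1, -60.2]
force: [0.7, 0.4, 1.0]
opening: 0.0527
rot [ 0.0024 -0.0014 -0.003 ] shift [-0.002   0.0005  0.0006] clk 9.72 F [0.7 0.4 1. ] tcp [0.453  0.1742 0.0906] yaw [ 1.7986e+02 -8.0000e-02 -6.0170e+01] stopxy [-0.1475  0.3558] open 0.0527
```

```bash
python3 -m creep '[[0,0,0,-0.002,0,0,0.4],[0,0,0,-0.002,0,0,0.2],[0,0,0,-0.002,0,0,0],[0,0,0,-0.002,0,0,0],[0,0,0,-0.002,0,0,0],[0,0,0,-0.002,0,0,0]]'
python3 - <<'E'
from h import *
plan([.4516,.1757,.09],-60.0)
E
```

```text
clock: 10.22
tool_pos: [0.4507, 0.1768, 0.0913]
orientation: [179.9, -0.0, -60.0]
force: [-1.1, -0.3, 3.0]
opening: 0.0199
rot [ 0.0016 -0.0007 -0.0008] shift [ 0.0014 -0.0002  0.0013] clk 10.22 F [-1.1 -0.3  3. ] tcp [0.4507 0.1768 0.0913] yaw [ 1.7991e+02 -4.0000e-02 -6.0050e+01] stopxy [-0.1495  0.3586] open 0.0199
```

```bash
python3 -m creep '[[0,0,0,0,0,-0.02,0],[0,0,0,0,0,-0.05,0],[0,0,0,0,0,-0.06,0],[0,0,0,0,0,-0.06,0],[0,0,0,0,0,-0.06,0]]'
python3 - <<'E'
from h import *
w=s2w(0,.0);plan([*w,.15],np.degrees(SP[2])-90)
E
```

```text
clock: 10.63
tool_pos: [0.4509, 0.1773, 0.1509]
orientation: [180.0, 0.0, -60.1]
force: [-0.8, -0.7, -5.4]
opening: 0.02
rot [1.000e-04 0.000e+00 4.218e-01] shift [0.3887 0.0108 0.0009] clk 10.63 F [-0.8 -0.7 -5.4] tcp [0.4509 0.1773 0.1509] yaw [180.     0.   -60.06] stopxy [-0.1493  0.359 ] open 0.02
```

```bash
python3 -m creep '[[0,0,0.08,0.02,0,-0.01,0],[0,0,0.16,0.055,0,-0.01,0],[0,0,0.24,0.09,0.01,-0.01,0],[0,0,0.32,0.125,0.01,-0.01,0],[0,0,0.4,0.16,0.01,-0.01,0],[0,0,0.422,0.195,0.01,-0.01,0],[0,0,0.422,0.23,0.01,-0.01,0],[0,0,0.422,0.265,0.01,-0.01,0],[0,0,0.422,0.3,0.01,-0.01,0],[0,0,0.422,0.335,0.01,-0.01,0],[0,0,0.422,0.365,0.01,-0.01,0],[0,0,0.422,0.382,0.011,-0.01,0]]'
python3 -m creep '[[0,0,0,0,0,0,0],[0,0,0,0,0,0,0],[0,0,0,0,0,0,0]]'
python3 - <<'E'
from h import *
w=s2w(-.002,-.002);plan([*w,.15],np.degrees(SP[2])-90)
t=ctrl.snapshot("top");s=ctrl.snapshot("scene")
cv2.imwrite("pics/t7.png",t);cv2.imwrite("pics/s7.png",s)
cv2.imwrite("pics/t7z.png",cv2.resize(t[160:260,280:413],(798,600)))
cv2.imwrite("pics/s7z.png",cv2.resize(s[210:315,280:420],(800,600)))
E
```

```text
clock: 11.63
tool_pos: [0.6328, -0.1619, 0.1582]
orientation: [179.8, -0.0, -84.3]
force: [0.5, 0.3, -5.0]
opening: 0.0197
clock: 11.88
tool_pos: [0.6313, -0.1588, 0.1591]
orientation: [179.8, 0.0, -84.3]
force: [-0.5, -0.2, -4.8]
opening: 0.0197
rot [ 0.0039  0.     -0.0005] shift [ 0.0085 -0.0017  0.0091] clk 11.88 F [-0.5 -0.2 -4.8] tcp [ 0.6313 -0.1588  0.1591] yaw [179.78   0.   -84.25] stopxy [-0.0037  0.0065] open 0.0197
```

View pics/t7z.png

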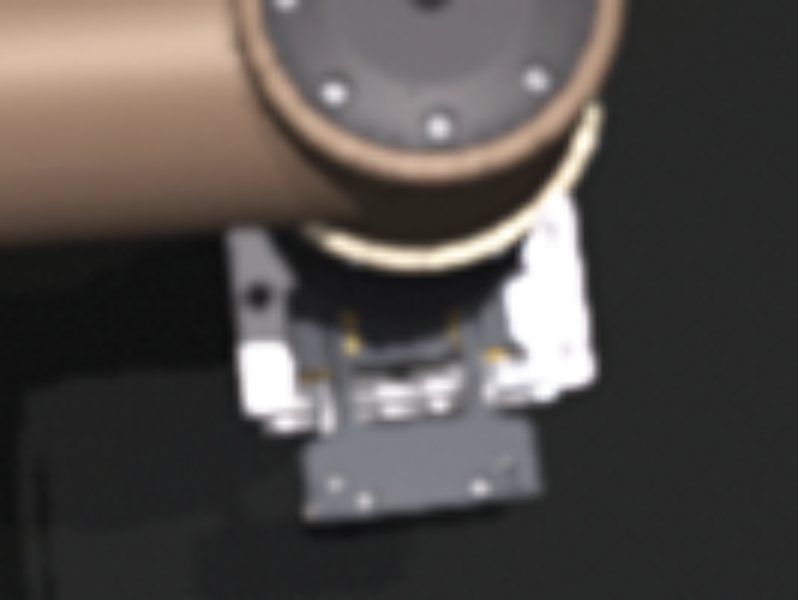

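View pics/s7z.png

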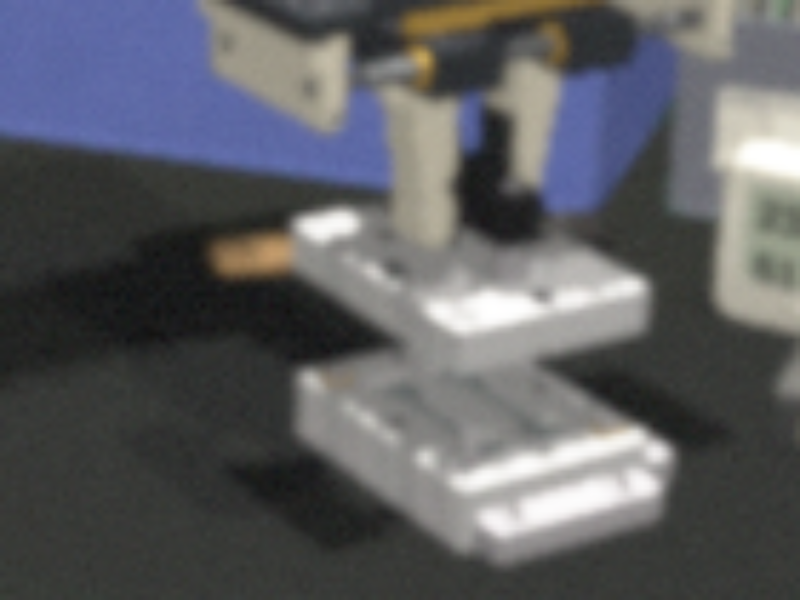

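```bash
python3 -m creep '[[0.004,0,0,0.004,-0.001,0.005,0],[0.004,0,0,0.0085,-0.0017,0.012,0],[0.004,0,0,0.0085,-0.0017,0.016,0],[0.004,0,0,0.0085,-0.0017,0.016,0],[0.004,0,0,0.0085,-0.0017,0.016,0]]'
python3 - <<'E'
from h import *
w=s2w(-.002,-.002);plan([*w,.15],np.degrees(SP[2])-90)
s=ctrl.snapshot("scene");s2=ctrl.snapshot("scene");s3=ctrl.snapshot("scene")
s=((s.astype(float)+s2+s3)/3).astype(np.uint8)
cv2.imwrite("pics/s8.png",s);cv2.imwrite("pics/t8.png",ctrl.snapshot("top"))
cv2.imwrite("pics/s8z.png",cv2.resize(s[235:310,325:405],(800,750),interpolation=cv2.INTER_CUBIC)[:600])
cv2.imwrite("pics/s8y.png",cv2.resize(s[250:310,325:405],(800,600),interpolation=cv2.INTER_CUBIC))
E
```

```text
clock: 12.4
tool_pos: [0.6348, -0.1674, 0.1448]
orientation: [-179.9, -0.0, -84.2]
force: [0.6, 0.5, -4.2]
opening: 0.02
rot [-0.0026 -0.0007  0.0002] shift [-0.0003  0.0009 -0.0052] clk 12.4 F [ 0.6  0.5 -4.2] tcp [ 0.6348 -0.1674  0.1448] yaw [-1.7985e+02 -4.0000e-02 -8.4210e+01] stopxy [-0.0011 -0.0023] open 0.02
```

View pics/s8z.png

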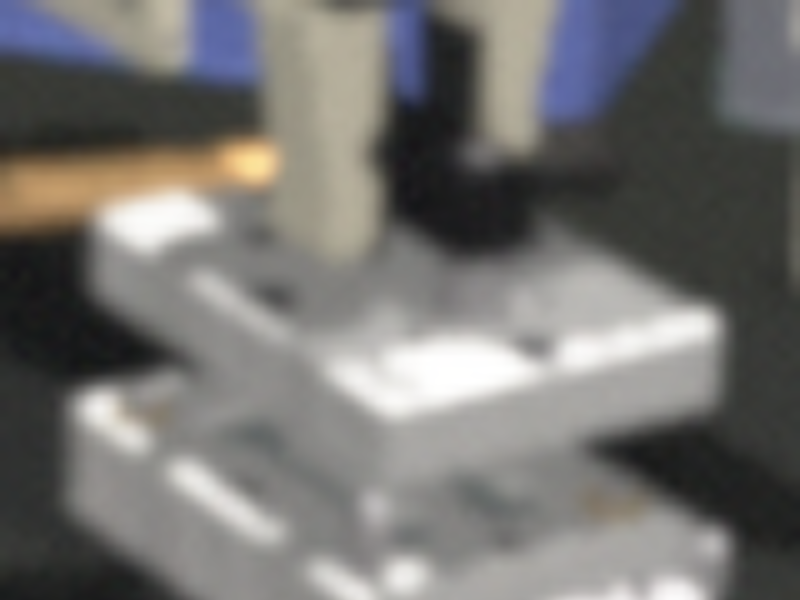

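View pics/s8y.png

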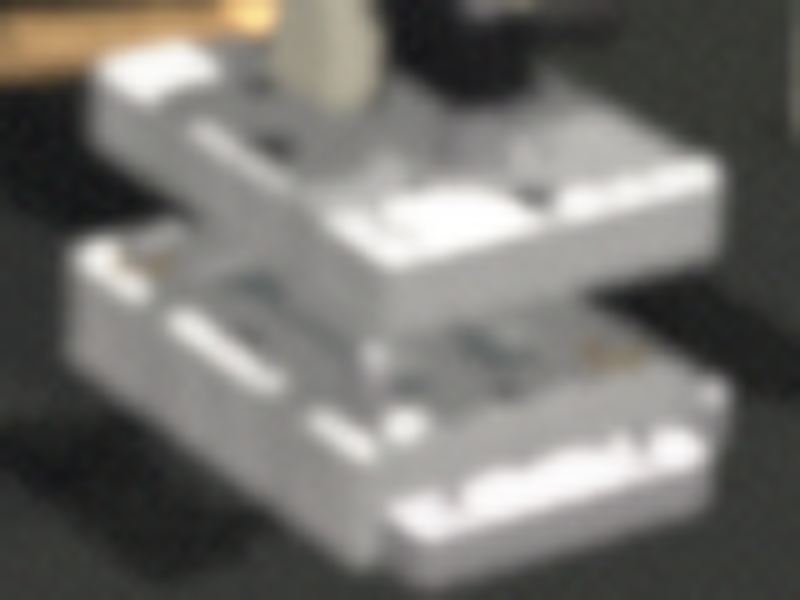

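```bash
python3 - <<'E'
from h import *
s=cv2.imread("pics/s8.png");ms=ctrl.camera_model("scene")
v=cv2.resize(s[250:310,325:405],(800,600),interpolation=cv2.INTER_CUBIC)
zu=.1448-.0913
pu=np.array([.6348,-.1674,SP[2]])
ez=lambda b,p,z:((proj(ms,place(b,p,z))-[325,250]+.5)*10-.5)
for n,b,p,z,col in(("low",LOW[0],SP,0,(0,255,0)),("up",UP[0],pu,zu,(0,0,255))):
    q=ez(b,p,z);print(n,q.round(0).tolist())
    for i,j in((0,1),(2,3),(4,5),(0,2),(1,3),(1,5),(0,4),(3,7),(5,7)): cv2.line(v,*[tuple(int(k) for k in q[a]) for a in(i,j)],col,1)
J=[(ez(LOW[0],SP+d,0)-ez(LOW[0],SP,0)).mean(0).round(1) for d in([.001,0,0],[0,.001,0])];print("px10 per mm world x,y",J)
cv2.imwrite("pics/s8o.png",v)
E
```

```text
low [[369.0, 565.0], [374.0, 453.0], [82.0, 357.0], [85.0, 252.0], [690.0, 473.0], [698.0, 364.0], [388.0, 279.0], [393.0, 177.0]]
up [[383.0, 337.0], [387.0, 256.0], [89.0, 143.0], [91.0, 68.0], [710.0, 252.0], [716.0, 173.0], [401.0, 71.0], [405.0, -2.0]]
px10 per mm world x,y [array([ 4. , -0.8]), array([-2.3, -1.9])]
```

View pics/s8o.png

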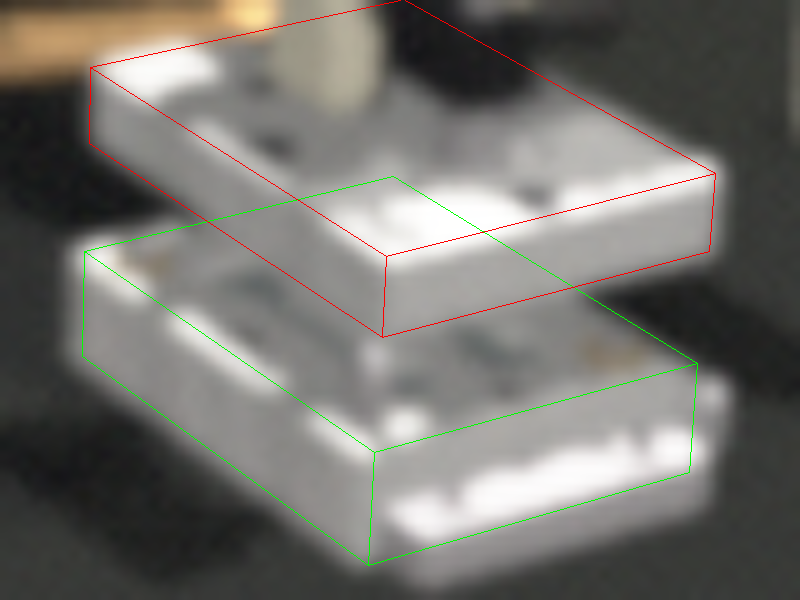

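```bash
python3 - <<'E'
from h import *
ms=ctrl.camera_model("scene")
# clean earlier scene (s5: full lower half visible, no occlusion), find features with zoom
s=cv2.imread("pics/s5.png");v=cv2.resize(s[255:315,325:405].astype(np.uint8),(800,600),interpolation=cv2.INTER_CUBIC).astype(float)
v=np.clip((v-150)/105*255,0,255).astype(np.uint8)
for p in [(.032,.044,.026),(.032,.044,.042),(-.032,-.044,.026),(-.032,-.044,.042),(.032,-.044,.03),(-.032,.044,.03),(0,.048,.026),(0,-.048,.026),(.033,0,.026),(-.033,0,.026)]:
    q=(proj(ms,[[*s2w(p[0],p[1]),p[2]]])[0]-[325,255]+.5)*10-.5;print(p,q.round(0));cv2.drawMarker(v,(int(q[0]),int(q[1])),(0,0,255),0,14,1)
cv2.imwrite("pics/s5f.png",v)
E
```

```text
(0.032, 0.044, 0.026) [388. 154.]
(0.032, 0.044, 0.042) [391.  90.]
(-0.032, -0.044, 0.026) [380. 369.]
(-0.032, -0.044, 0.042) [384. 299.]
(0.032, -0.044, 0.03) [627. 285.]
(-0.032, 0.044, 0.03) [152. 196.]
(0, 0.048, 0.026) [262. 176.]
(0, -0.048, 0.026) [516. 343.]
(0.033, 0, 0.026) [507. 225.]
(-0.033, 0, 0.026) [258. 289.]
```

View pics/s5f.png

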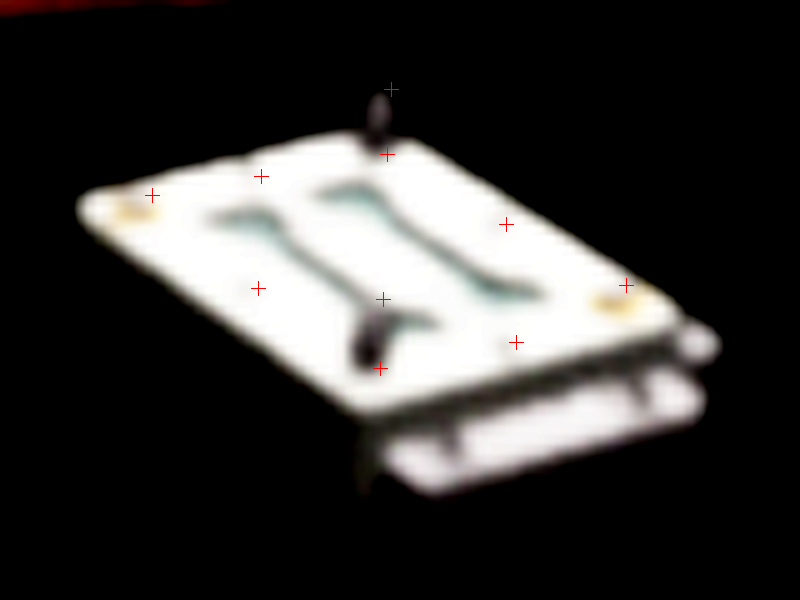

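```bash
python3 - <<'E'
from h import *
ms=ctrl.camera_model("scene");s=cv2.imread("pics/s8.png")
v=cv2.resize(s[250:310,325:405],(800,600),interpolation=cv2.INTER_CUBIC).astype(float)
v=np.clip((v-40)/130*255,0,255).astype(np.uint8)
c,sn=np.cos(SP[2]),np.sin(SP[2])
for p in [(.032,.044),(-.032,-.044),(0,.048),(0,-.048),(.033,0),(-.033,0)]:
    w=[.6348+c*p[0]-sn*p[1],-.1674+sn*p[0]+c*p[1],.1448-.0913+.018]
    q=(proj(ms,[w])[0]-[325,250]+.5)*10-.5;print(p,q.round(0));cv2.drawMarker(v,(int(q[0]),int(q[1])),(0,0,255),0,14,1)
cv2.imwrite("pics/s8f.png",v)
E
```

```text
(0.032, 0.044) [399.  24.]
(-0.032, -0.044) [393. 225.]
(0, 0.048) [271.  44.]
(0, -0.048) [531. 200.]
(0.033, 0) [521.  90.]
(-0.033, 0) [268. 150.]
```

View pics/s8f.png

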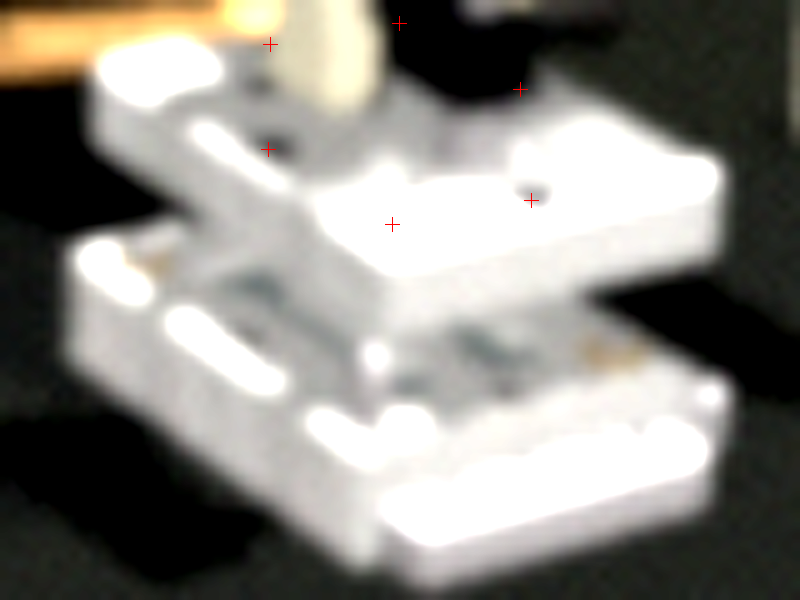

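```bash
python3 - <<'E'
from h import *
m=ctrl.camera_model("top");t=cv2.imread("pics/t8.png")
v=cv2.resize(t[178:238,308:388],(800,600),interpolation=cv2.INTER_CUBIC)
c,sn=np.cos(SP[2]),np.sin(SP[2]);pu=np.array([.6348,-.1674,SP[2]]);zu=.0535
e=lambda X:(proj(m,X)-[308,178]+.5)*10-.5
for p in [(.032,.044),(-.032,-.044),(0,.048),(0,-.048),(.033,0),(-.033,0)]:
    w=[pu[0]+c*p[0]-sn*p[1],pu[1]+sn*p[0]+c*p[1],zu+.018]
    q=e([w])[0];print(p,q.round(0));cv2.drawMarker(v,(int(q[0]),int(q[1])),(0,0,255),0,14,1)
cv2.polylines(v,[np.int32(cv2.convexHull(np.float32(e(place(UP[0],pu,zu)))))],True,(0,0,255),1)
cv2.imwrite("pics/t8f.png",v)
E
```

```text
(0.032, 0.044) [186. 175.]
(-0.032, -0.044) [610. 410.]
(0, 0.048) [185. 316.]
(0, -0.048) [610. 267.]
(0.033, 0) [380. 148.]
(-0.033, 0) [415. 437.]
```

View pics/t8f.png

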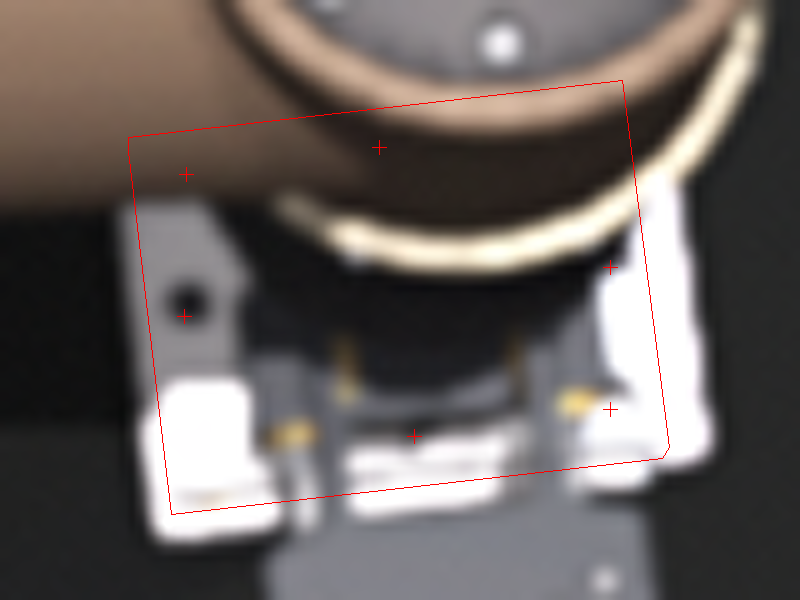

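```bash
python3 -m creep '[[-0.002,0,0,-0.0033,0.0029,0.003,0],[-0.002,0,0,-0.0033,0.0029,0.003,0],[-0.002,0,0,-0.0033,0.0029,0.003,0],[-0.002,0,0,-0.0033,0.0029,0.003,0]]'
python3 - <<'E'
from h import *
w=s2w(-.004,.001);plan([*w,.1373],np.degrees(SP[2])-90)
E
```

```text
clock: 12.93
tool_pos: [0.6319, -0.1643, 0.1424]
orientation: [-179.9, -0.1, -84.2]
force: [0.6, 0.7, -4.7]
opening: 0.0195
rot [-0.0017 -0.0009  0.0005] shift [-0.      0.0004  0.0051] clk 12.93 F [ 0.6  0.7 -4.7] tcp [ 0.6319 -0.1643  0.1424] yaw [-1.799e+02 -5.000e-02 -8.420e+01] stopxy [-0.0036  0.001 ] open 0.0195
```

```bash
python3 -m creep '[[-0.0015,0,0,0,0.0004,0.003,0],[-0.0015,0,0,0,0.0004,0.005,0],[-0.0015,0,0,0,0.0004,0.007,0],[-0.0015,0,0,0,0.0004,0.009,0],[-0.0015,0,0,0,0.0004,0.011,0],[-0.0015,0,0,0,0.0004,0.011,0]]'
python3 - <<'E'
from h import *
o=ctrl.get_obs();print(o["moment"])
w=s2w(-.004,.001);plan([*w,.1373],np.degrees(SP[2])-90)
E
```

```text
clock: 13.43
tool_pos: [0.6312, -0.1645, 0.1307]
orientation: [180.0, -0.0, -84.2]
force: [-0.5, 0.3, -4.6]
opening: 0.0199
[ 0.03713933  0.20747345 -0.01356939]
rot [ 0.0007 -0.0007  0.    ] shift [-0.0001 -0.0003 -0.0066] clk 13.43 F [-0.5  0.3 -4.6] tcp [ 0.6312 -0.1645  0.1307] yaw [ 1.7996e+02 -4.0000e-02 -8.4220e+01] stopxy [-0.0043  0.0009] open 0.0199
```

```bash
python3 -m creep '[[0,0,0,0,0,0.001,0],[0,0,0,0,0,0.002,0],[0,0,0,0,0,0.003,0],[0,0,0,0,0,0.003,0]]';python3 -m creep '[[0,0,0,0,0,0.001,0],[0,0,0,0,0,0.002,0],[0,0,0,0,0,0.002,0]]'
```

```text
clock: 13.77
tool_pos: [0.6316, -0.1645, 0.1282]
orientation: [-180.0, -0.0, -84.2]
force: [-0.6, -1.4, -5.1]
opening: 0.0196
clock: 14.02
tool_pos: [0.6318, -0.1644, 0.1263]
orientation: [-180.0, -0.1, -84.2]
force: [0.5, -1.1, -4.9]
opening: 0.0198
```

```bash
python3 -m creep '[[0,0,0,0,0,0.001,0],[0,0,0,0,0,0.002,0],[0,0,0,0,0,0.003,0],[0,0,0,0,0,0.003,0]]';python3 -m creep '[[0,0,0,0,0,0.001,0],[0,0,0,0,0,0.002,0],[0,0,0,0,0,0.002,0]]'
python3 - <<'E'
from plant import ctrl
o=ctrl.get_obs();print(o["moment"],o["force"])
E
```

```text
clock: 14.35
tool_pos: [0.6318, -0.1644, 0.1233]
orientation: [-180.0, -0.0, -84.2]
force: [1.8, -0.4, -5.0]
opening: 0.0196
clock: 14.6
tool_pos: [0.6318, -0.1644, 0.1216]
orientation: [-180.0, -0.1, -84.2]
force: [0.7, 1.6, -1.5]
opening: 0.0201
[ 0.47942765 -0.33545302 -0.00131001] [ 0.71770287  1.62404936 -1.46835421]
```

```bash
python3 -m creep '[[0,0,0,0,0,0.001,0],[0,0,0,0,0,0.002,0],[0,0,0,0,0,0.002,0]]';python3 -m creep '[[0,0,0,0,0,0.001,0],[0,0,0,0,0,0.002,0],[0,0,0,0,0,0.002,0]]'
python3 - <<'E'
from plant import ctrl
o=ctrl.get_obs();print(o["moment"],o["force"])
E
```

```text
clock: 14.85
tool_pos: [0.6319, -0.1645, 0.1201]
orientation: [-179.9, -0.1, -84.2]
force: [-1.3, 2.5, 4.3]
opening: 0.0195
clock: 15.1
tool_pos: [0.6319, -0.1645, 0.1183]
orientation: [-179.9, -0.1, -84.2]
force: [-1.3, 2.3, 6.3]
opening: 0.0197
[ 0.86507959  0.54728452 -0.00933921] [-1.29930757  2.34267096  6.29055081]
```

```bash
python3 -m creep '[[0,0,0,0,0,0.001,0],[0,0,0,0,0,0.0015,0],[0,0,0,0,0,0.0015,0]]';python3 -m creep '[[0,0,0,0,0,0.001,0],[0,0,0,0,0,0.001,0]]';python3 -m creep '[[0,0,0,0,0,0.001,0],[0,0,0,0,0,0.001,0]]'
python3 - <<'E'
from plant import ctrl
o=ctrl.get_obs();print(o["moment"],o["force"])
E
```

```text
clock: 15.35
tool_pos: [0.6319, -0.1644, 0.1178]
orientation: [-179.9, -0.1, -84.2]
force: [-3.1, 5.8, 13.9]
opening: 0.0198
clock: 15.52
tool_pos: [0.632, -0.1642, 0.1174]
orientation: [-179.9, -0.1, -84.2]
force: [-6.7, 6.4, 16.9]
opening: 0.0197
clock: 15.68
tool_pos: [0.6319, -0.1641, 0.1174]
orientation: [-179.9, -0.1, -84.1]
force: [-8.7, 7.4, 24.4]
opening: 0.0202
[ 2.6200007   3.20866533 -0.09891451] [-8.66538369  7.38269963 24.4215202 ]
```

```bash
python3 -m creep '[[0,0,0,0,0,0,0],[0,0,0,0,0,0,0],[0,0,0,0,0,0,0],[0,0,0,0,0,0,0],[0,0,0,0,0,0,0],[0,0,0,0,0,0,0],[0,0,0,0,0,0,0],[0,0,0,0,0,0,0]]'
python3 - <<'E'
from h import *
s=ctrl.snapshot("scene");t=ctrl.snapshot("top");cv2.imwrite("pics/s9.png",cv2.resize(s[235:310,310:410],(800,600),interpolation=cv2.INTER_CUBIC));cv2.imwrite("pics/t9.png",t)
plan([0,0,0],0)
E
```

```text
clock: 16.35
tool_pos: [0.6319, -0.1642, 0.1173]
orientation: [-179.9, -0.1, -84.1]
force: [-7.2, 7.3, 24.4]
opening: 0.0199
rot [-8.0000e-04 -2.9000e-03 -1.4687e+00] shift [-0.2279  0.6122  0.1156] clk 16.45 F [-8.5  7.6 24.8] tcp [ 0.6319 -0.1641  0.1173] yaw [-1.7987e+02 -8.0000e-02 -8.4150e+01] stopxy [-0.0036  0.0012] open 0.02
```

View pics/s9.png

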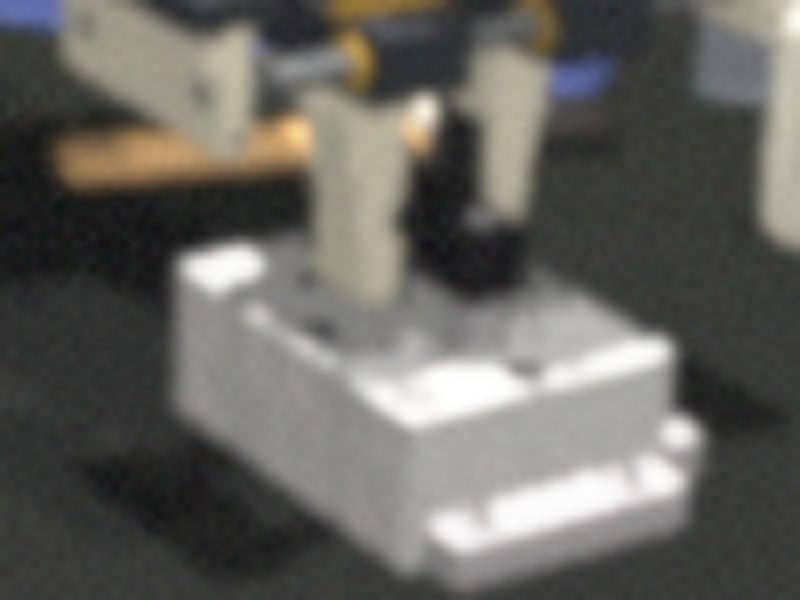

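View pics/t9.png

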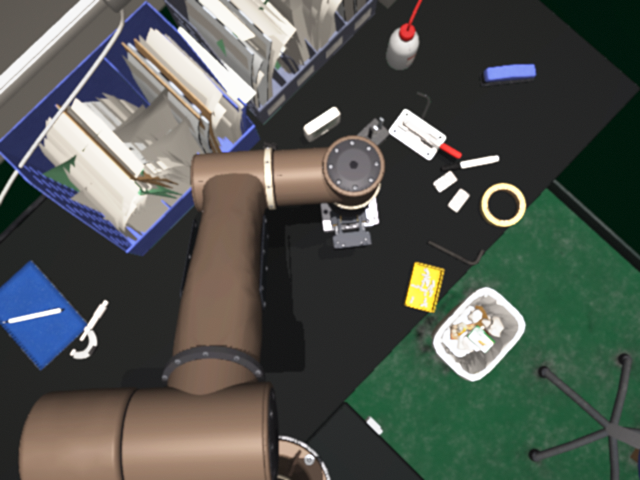

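```bash
python3 -c "
from plant import ctrl
print(ctrl.close_job());o=ctrl.get_obs();print(o['clock'],o['force'],o['tool_pos'])"
```

```text
the job is handed in; nothing more can be done
None
the job is handed in; nothing more can be done
```

I pushed the lower half against the x bar and then the y bar of the corner stop. I then gripped the upper half by its handle, fitted it over the dowels and pressed it shut. I handed the job in at about 16.5 s, still holding it down.

**Last checks that agreed:**
- The tool stopped at z = 0.1173 m, which is exactly the pick-up height plus 26 mm, so the faces have met.
- The tool pressed down with a steady 24 N or so, and its sideways push went into the corner.
- In the last scene picture the two halves look like one block sitting snug in the stop. The bin, key and inserts look unmoved. The brush was partly hidden by the arm, but the end I could see looks unmoved.

**Checks that disagreed:**
- **Home position:** the ways of measuring the lower half against the stop differed by 2–4 mm. The camera outline put it about 2.3 mm short in y, and the hole marks put it 0.5–1 mm short in x.
- **x contact:** the x push met firm resistance (18 N) about 3.5 mm before the camera-measured stop position predicted. I put this down to camera-to-robot calibration error, because the dowel fit later went in without force at that same offset. It is not independently confirmed.

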